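Stand the food tubs in their drip trays

ROBOT

A 6-joint arm with a two-finger parallel gripper is mounted at the origin on the work surface. World frame = base frame: x ahead of the robot, y to its left, z up, the work surface at z = 0. Lengths are in mm, angles in rad, forces in N, time in s.
With the tool pointing down it reaches from about 250 to 800 mm from the base axis. Payload 8.5 kg.
Tool frame: the origin (TCP) lies midway between the tips of the shut fingers; the grasp point (between the pads) lies 19 mm behind it (manip.hold_point_z is the distance from the TCP to the grasp point, in mm); z points along the fingers, y is the direction in which the jaws open and shut (so a half turn about z gives the same grasp; the last joint's range is limited). The gripper opens to 85 mm and grips with 20 to 120 N. Pads are 22 mm wide; open, the fingers measure 114 mm over their backs; the gripper's body (76 mm by 85 mm) begins 54 mm behind the grasp point. The pads swing forward as they close: fully open they stand 13 mm farther back than shut.
Start: joints at [1.317, 0.238, -0.013, 1.319, 0, 1.571], TCP at [131.806, 508.14, 231.276] pointing down, gripper open.
Joint ranges: [-2.66, 2.66], [-1.03, 1.9], [-1.14, 1.46], [-1.82, 2.27], [-1.45, 1.34], [-3.14, 3.14]. Speed limits (rad/s): [2.22, 2.22, 2.79, 3.14, 3.14, 3.14].

INTERFACE

Orientations are given as [roll, pitch, yaw] about the fixed x, y, z axes, in that order (R = Rz(yaw) Ry(pitch) Rx(roll)).
In Python, from bench import manip, camera, job, nets gives the robot as it stands. The module is installed in compiled form; this text tells all that it offers.
- The arm moves only by the shell command python3 -m crank 'ROWS' [OPENING] [FORCE]. ROWS is JSON, one flat list of numbers, 4 for each row, row after row: the shift along the tool's x, y, z in cm, then the turn about the tool's z in rad. A call has 1 to 20 rows; each row is the pose to reach, as a shift and turn from the pose commanded when the call began, along the tool's axes at that moment; what a row does not reach only later rows make up. A row lasts 1/10 s, in which the tool goes at most 50 mm and 8.59 degrees, less where a joint would pass 70% of its speed; a pose out of reach is approached as far as the arm can. A call with a gripper value outside its range is refused whole. OPENING is the finger opening in cm, from 0 to 8.54, set as the call begins (- or left out, the last holds). The fingers move at their own pace and stop on an object; FORCE is the grip in N (left out, the last holds). Time passes only in rows, so rows that repeat a pose let the fingers close. It gives the time, the measured TCP pose, the force and the opening at its end, in the units of the state.
- manip.get_state(): the state, without advancing time (a new reading comes with each control period).
- camera(name): name is "side" or "top" or "wrist"; returns a dict with "frame" (420x560x3 uint8, blue, green, red), "intrinsics" (3x3 intrinsics, pixels), "T" (4x4, takes a point from camera to world coordinates); the wrist camera has in their place "tool_from_camera" (4x4, takes a point from camera to tool coordinates, whose origin is the TCP and whose axes are the flange's). Camera axes: x right, y down, z forward; pixel columns grow to the right and rows downward; lengths in mm; the calibration is good to about 2 mm. The wrist camera is an equidistant fisheye: a pixel r from the principal point sees the ray r / f radians off the axis. A picture is of the moment at which its call begins: read the wrist's pose just before it. There is no depth.
- job.finish_job(): hands the job in, once; it reports no verdict.
Trained networks look in a picture, given as the dict that the camera call returned (one of the last four; its "shot" number tells which), for a name from the list of things; names that differ only in an ending like _2 or _b are one class to them, and where a whole thing is asked for, a point or a joint stands for the part that bears it (a point fixed in the world has none). Each returns a list of dicts, best first, with "score" (0 to 1); they miss things now and then, are a little off and sometimes report something else, mostly with a low value. They report only what shows in the picture. A call takes as long as a camera call. They do not tell look-alikes from the thing itself.
- nets.masks_of(picture, thing): "mask" (420x560 bool, what is visible of it) and "box" ([left, top, width, height] in pixels, round what is visible of it).
The state is a dict: "clock": time; "qpos": joint angles; "joint_vel": joint speeds; "joint_efforts": joint torques, N m; "eef_pos": TCP position; "orientation": TCP orientation; "wrist_force": force on the tool from outside, world axes, zero at the start; "ft_torque": the same for the moment, N m; "gripper_width": finger opening in mm.
Only numpy, scipy, OpenCV 4.12 (cv2) and the standard library are available. Lean on these libraries where they do the work, as an engineer would, in place of code of your own. Each camera call takes 0.05 s, during which the arm holds its last target.

TASK

Four closed food tubs and four steel drip trays are scattered over the cold-store table: stand each tub, lid up, inside the tray of its own shape and size, flat on the tray's floor and with straight sides lined up with the tray's. Set the tubs down gently, never tip one over, and leave the glass jar and the steel shaker standing where they are.

Things in the scene. Friction and masses are not known exactly. Their poses are not given: they have to be found in the camera images.
- tub_big_c (a point): Large round closed tub, white plastic with flat lid: upright cylinder, diameter 68, height 74 mm, about 0.26 kg, loose. The point is its centre, 37 mm above its underside; z is up.
- tub_small_c (a point): Small round closed tub, white plastic with flat lid: upright cylinder, diameter 48, height 58 mm, about 0.1 kg, loose. The point is its centre, 29 mm above its underside; z is up.
- tub_square_c (a point): Square closed tub, white plastic with flat lid: 62 x 62 mm, 64 mm high, about 0.23 kg, loose. The point is its centre, 32 mm above its underside; x and y are square to its sides, z is up.
- tub_oblong_c (a point): Oblong closed tub, white plastic with flat lid: 100 mm along its x, 60 mm along its y, 60 mm high, about 0.32 kg, loose. The point is its centre, 30 mm above its underside; z is up.
- tray_big: Large round steel drip tray, fixed to the table: inner diameter 88 mm, rim 3 mm thick and 8 mm high above the table, floor 2 mm above the table. Origin: centre of its underside, on the table.
- tray_small: Small round steel drip tray, fixed: inner diameter 68 mm, rim 3 mm thick and 8 mm high, floor 2 mm above the table. Origin: centre of its underside.
- tray_square: Square steel drip tray, fixed: inside 82 x 82 mm, rim 3 mm thick and 8 mm high, floor 2 mm above the table. Origin: centre of its underside; x and y are square to its sides.
- tray_oblong: Oblong steel drip tray, fixed: inside 120 mm along its x, 80 mm along its y, rim 3 mm thick and 8 mm high, floor 2 mm above the table. Origin: centre of its underside.
- jar_c (a point): Bystander: small amber glass jar with a brass-coloured cap, diameter 46, height 58 mm, loose. The point is its centre, 29 mm up.
- shaker_c (a point): Bystander: small steel shaker with a domed top, diameter 38, height 60 mm, loose. The point is its centre, 30 mm up.
There are look-alikes about, which are no part of the job. Leave any blue or green look-alike of the part that bears tub_oblong_c alone.

How it is judged (in metres and radians):
At the end, for the whole second after the job is handed in: Each tub stands at rest and released in the tray of its own shape and size: centres within 15 mm, flat on the tray floor (height within a few mm, tilt under 0.05 rad), the square tub's sides within 0.2 rad of its tray's (any quarter turn) and the oblong tub's within 0.25 rad (either way round) (horizontal distance between tub_big_c and tray_big below 0.015 m and z of tub_big_c in the frame of tray_big between 0.036 and 0.0415 m and angle between each of tub_big_c, tub_small_c, tub_square_c, tub_oblong_c's own z axis and vertical below 0.05 rad and linear speed of each of tub_big, tub_small, tub_square, tub_oblong below 0.02 m/s and angular speed of each of tub_big, tub_small, tub_square, tub_oblong below 0.2 rad/s and horizontal distance between tub_small_c and tray_small below 0.015 m and z of tub_small_c in the frame of tray_small between 0.028 and 0.0335 m and horizontal distance between tub_square_c and tray_square below 0.015 m and z of tub_square_c in the frame of tray_square between 0.031 and 0.0365 m and horizontal distance between tub_oblong_c and tray_oblong below 0.015 m and z of tub_oblong_c in the frame of tray_oblong between 0.029 and 0.0345 m and (angle between the x axis of tub_square_c and the x axis of tray_square, either way round below 0.2 rad or angle between the x axis of tub_square_c and the y axis of tray_square, either way round below 0.2 rad) and angle between the x axis of tub_oblong_c and the x axis of tray_oblong, either way round below 0.25 rad); the robot touches nothing.
It fails at once if a tub is tipped over (more than 40 degrees) (angle between any of tub_big_c, tub_small_c, tub_square_c, tub_oblong_c's own z axis and vertical above 0.7 rad).
It fails at once if a tub is dropped or slammed into its tray (over 80 N) (contact force between tub_big and tray_big above 80 N or contact force between tub_small and tray_small above 80 N or contact force between tub_square and tray_square above 80 N or contact force between tub_oblong and tray_oblong above 80 N).
It fails at once if the jar or the shaker is shifted more than 40 mm or knocked over (distance of any of jar_c, shaker_c from where it was at the start of the episode above 0.04 m or angle between any of jar_c, shaker_c's own z axis and vertical above 0.6 rad).
It also fails if it takes over 106 s, if anything falls off the work surface, if the arm or the gripper's body presses on something with over 40 N, if the wrist force passes 120 N, or if a joint passes its speed limit or range.

## Working session

There is one attempt and no reset: what is moved stays moved. The work goes in short steps, Python scripts to look and compute and a shell command to move; the robot and the scene stay as the last step left them, time stands still between calls to the robot, and variables do not carry over. Pictures are saved under pics/ and viewed, and the job is handed in when it is done.

```bash
mkdir -p pics; ls
python3 - <<'E'
from bench import manip,camera
import cv2
print(manip.get_state())
for n in ["top","side","wrist"]:
    c=camera(n); cv2.imwrite(f"pics/{n}0.png",c["frame"]); print(n,c["intrinsics"].tolist(),c.get("T",c.get("tool_from_camera")).tolist())
E
```

```text
pics
{'clock': 0.0, 'qpos': array([ 1.31699670e+00,  2.38769360e-01, -1.42596594e-02,  1.31918693e+00,
       -6.36380075e-06,  1.57078760e+00]), 'joint_vel': array([-0.00129552,  0.00179851,  0.00105755, -0.00019706,  0.00137554,
       -0.00145597]), 'joint_efforts': array([ 7.94059270e-04, -5.38790381e+01,  3.46435869e+01,  1.85396103e-02,
       -4.00303031e-05,  9.85752962e-06]), 'eef_pos': array([131.71703561, 507.78123757, 230.68150531]), 'orientation': array([-3.14017303e+00,  6.35139934e-06,  2.88780176e+00]), 'wrist_force': array([-0.67976422,  0.31605175, -0.02723572]), 'ft_torque': array([-0.04204035,  0.00326939, -0.01286548]), 'gripper_width': 85.31959962643377}
top [[403.7863460492628, 0.0, 277.0605458492715], [0.0, 403.7863460492628, 211.00921188182951], [0.0, 0.0, 1.0]] [[-0.026945614857555228, -0.9935887543024808, 0.10979672656136975, 326.17805149475896], [-0.9996358642203794, 0.026624365045447154, -0.004391144532089758, 99.4612196915495], [0.0014397236968361434, -0.10987506773408913, -0.9939443629731525, 1198.5810983461379], [0.0, 0.0, 0.0, 1.0]]
side [[478.3604098969047, 0.0, 275.3802831042463], [0.0, 478.3604098969047, 210.04937477857604], [0.0, 0.0, 1.0]] [[0.9981950917477045, -0.050317033503913734, 0.03278345543346213, 428.84886368354034], [-0.05927259102200534, -0.7376406549339877, 0.6725868153198485, -690.0392936672065], [-0.009660163783801263, -0.6733160181726883, -0.7392917021769867, 953.983756895854], [0.0, 0.0, 0.0, 1.0]]
wrist [[325.19226210127806, 0.0, 274.8280017493752], [0.0, 325.19226210127806, 215.40271889805643], [0.0, 0.0, 1.0]] [[0.0014568600706600823, -0.9540646482001275, -0.2995972707043597, 76.84829270541478], [0.9999988981606032, 0.0013045487592657126, 0.0007083996855732341, 0.314586431681807], [-0.0002850198490247222, -0.29959797263549964, 0.9540654975191086, -142.22081460693246], [0.0, 0.0, 0.0, 1.0]]
```

View pics/top0.png

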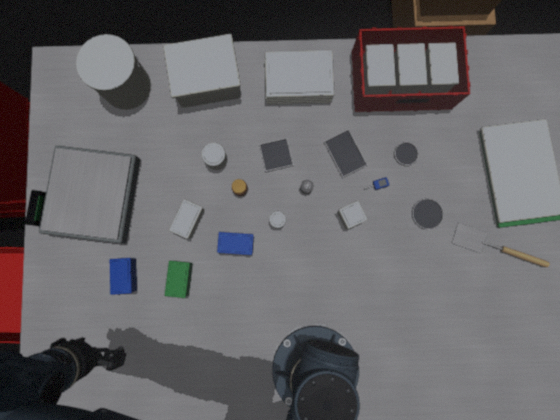

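View pics/side0.png

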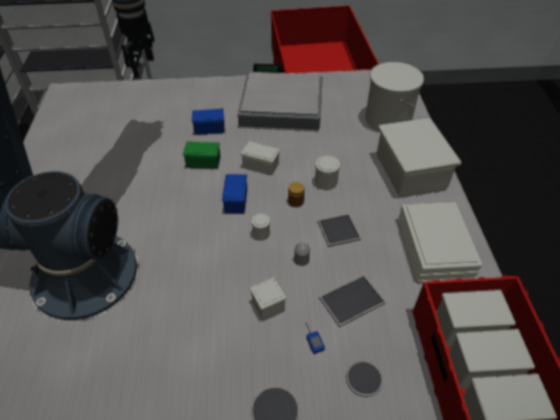

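View pics/wrist0.png

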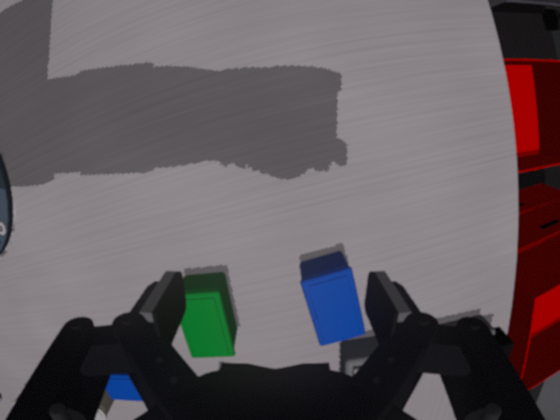

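```bash
cat > h.py <<'E'
from bench import manip,camera,nets
import numpy as np,cv2
from scipy.optimize import minimize
DIM={"tub_big_c":("r",68,0,0,74),"tub_small_c":("r",48,0,0,58),"tub_square_c":("b",62,62,0,64),"tub_oblong_c":("b",100,60,0,60),
"tray_big":("r",94,0,0,8),"tray_small":("r",74,0,0,8),"tray_square":("b",88,88,0,8),"tray_oblong":("b",126,86,0,8),"jar_c":("r",46,0,0,58),"shaker_c":("r",38,0,0,60)}
def pts(name,x,y,yaw):
    k,a,b,z0,z1=DIM[name]
    if k=="r":
        t=np.linspace(0,2*np.pi,48,endpoint=False); p=np.c_[np.cos(t),np.sin(t)]*a/2
    else:
        p=np.array([[-a,-b],[a,-b],[a,b],[-a,b]])/2.
        c,s=np.cos(yaw),np.sin(yaw); p=p@np.array([[c,s],[-s,c]])
    p=p+[x,y]
    return np.r_[np.c_[p,np.full(len(p),z0)],np.c_[p,np.full(len(p),z1)]]
def proj(cam,P):
    T=np.linalg.inv(cam["T"]); q=P@T[:3,:3].T+T[:3,3]; q=q@np.array(cam["intrinsics"]).T
    return q[:,:2]/q[:,2:]
def unproj(cam,uv,z):
    K=np.array(cam["intrinsics"]);T=cam["T"]
    d=T[:3,:3]@np.linalg.solve(K,[uv[0],uv[1],1]); return (T[:3,3]+d*(z-T[2,3])/d[2])[:2]
S=8
def sil(cam,P,box):
    u=proj(cam,P); h=cv2.convexHull(np.float32(u)); x0,y0,w,hh=box
    im=np.zeros((hh*4,w*4),np.uint8)
    cv2.fillConvexPoly(im,np.int32(np.round(((h[:,0]-[x0,y0]+.5)*4-.5)*16)),1,shift=4)
    return cv2.resize(im.astype(np.float32),(w,hh),interpolation=cv2.INTER_AREA)
def fit(name,cams_masks):
    rect=DIM[name][0]=="b"
    data=[]
    for c,m in cams_masks:
        ys,xs=np.nonzero(m); x0,y0=max(xs.min()-12,0),max(ys.min()-12,0)
        w=min(xs.max()+13,560)-x0; h=min(ys.max()+13,420)-y0
        data.append((c,m[y0:y0+h,x0:x0+w].astype(np.float32),(x0,y0,w,h),(xs.mean(),ys.mean())))
    p0=unproj(data[0][0],data[0][3],DIM[name][4]*.8)
    def f(p):
        P=pts(name,p[0],p[1],p[2]/30 if rect else 0); e=0
        for c,m,b,_ in data:
            s=sil(c,P,b); e+=np.abs(s-m).sum()/m.sum()
        return e/len(data)
    best=None
    for y in (np.arange(0,np.pi,np.pi/8) if rect else [0]):
        simp=np.array([[p0[0],p0[1],y*30],[p0[0]+6,p0[1],y*30],[p0[0],p0[1]+6,y*30],[p0[0],p0[1],y*30+6]])
        if not rect: r=minimize(lambda q:f([q[0],q[1],0]),p0,method="Nelder-Mead",options=dict(initial_simplex=simp[:3,:2]))
        else: r=minimize(f,simp[0],method="Nelder-Mead",options=dict(initial_simplex=simp))
        if best is None or r.fun<best.fun: best=r
    return best.x[0],best.x[1],(best.x[2]/30 if rect else 0),best.fun
E
python3 - <<'E'
from h import *
ct=camera("top");cs=camera("side")
ov={"top":ct["frame"].copy(),"side":cs["frame"].copy()}
want={"tub_big_c":(213,154),"tub_small_c":(277,219),"tub_square_c":(352,215),"tub_oblong_c":(186,219),"tray_big":(427,213),"tray_small":(406,153),"tray_square":(277,155),"tray_oblong":(346,153),"jar_c":(239,187),"shaker_c":(307,187)}
wants={"tub_big_c":(327,170),"tub_small_c":(261,226),"tub_square_c":(268,297),"tub_oblong_c":(261,157),"tray_big":(275,408),"tray_small":(364,379),"tray_square":(339,230),"tray_oblong":(352,300),"jar_c":(296,194),"shaker_c":(302,252)}
for n in DIM:
    got={}
    for c,w,l in((ct,want,"top"),(cs,wants,"side")):
        r=nets.masks_of(c,n)
        cand=[]
        for d in r:
            b=d["box"];ce=np.array([b[0]+b[2]/2,b[1]+b[3]/2]);cand.append((np.hypot(*(ce-w[n])),d["score"],d["mask"],ce))
        print(n,l,[(round(q[1],2),q[3].tolist()) for q in cand])
        cand=[q for q in cand if q[0]<14]
        if cand: got[l]=(c,min(cand,key=lambda q:q[0])[2])
    for k in ([list(got)] if len(got)<2 else [["top","side"],["top"],["side"]]):
        if k==["side"] and n=="tray_big": continue
        if not k: continue
        x=fit(n,[got[a] for a in k]); print("   ",k,np.round(x,3))
        if k[0]=="top":
            for l,c in (("top",ct),("side",cs)):
                if len(k)==2 or l=="top":
                    u=proj(c,pts(n,*x[:3])); cv2.polylines(ov[l],[np.int32(cv2.convexHull(np.float32(u)))],True,(0,0,255),1)
for l in ov: cv2.imwrite(f"pics/ov_{l}.png",ov[l])
cv2.imwrite("pics/ovc.png",cv2.resize(ov["top"][120:310,80:460],None,fx=2,fy=2,interpolation=cv2.INTER_CUBIC))
E
```

```text
tub_big_c top [(0.56, [215.20000000000002, 158.20000000000002])]
tub_big_c side [(0.88, [326.05, 173.70000000000002])]
    ['top', 'side'] [6.18903e+02 2.72704e+02 0.00000e+00 1.31000e-01]
    ['top'] [6.18152e+02 2.73274e+02 0.00000e+00 1.40000e-01]
    ['side'] [6.19648e+02 2.76192e+02 0.00000e+00 1.18000e-01]
tub_small_c top [(0.5, [276.59999999999997, 220.6])]
tub_small_c side [(0.83, [261.40000000000003, 226.5]), (0.18, [351.3, 303.25])]
    ['top', 'side'] [4.28737e+02 9.25250e+01 0.00000e+00 1.26000e-01]
    ['top'] [4.28726e+02 9.24840e+01 0.00000e+00 9.10000e-02]
    ['side'] [4.28407e+02 9.78980e+01 0.00000e+00 1.52000e-01]
tub_square_c top [(0.67, [351.45, 215.1])]
tub_square_c side [(0.76, [266.45, 299.65])]
    ['top', 'side'] [ 4.35915e+02 -1.19975e+02  3.89000e-01  1.27000e-01]
    ['top'] [ 4.36066e+02 -1.20960e+02  4.02000e-01  9.00000e-02]
    ['side'] [ 4.36560e+02 -1.17366e+02  2.51000e-01  1.38000e-01]
tub_oblong_c top [(0.93, [187.70000000000002, 219.1]), (0.9, [124.65, 276.85]), (0.78, [178.75, 280.9]), (0.63, [236.65, 243.15])]
tub_oblong_c side [(0.87, [208.2
[... 1306 characters left out ...]
e-02]
    ['side'] [ 6.29118e+02 -1.15010e+02  4.41000e-01  2.70000e-02]
jar_c top [(0.78, [237.85, 187.9])]
jar_c side [(0.92, [297.2, 195.5]), (0.56, [326.90000000000003, 174.25])]
    ['top', 'side'] [5.28096e+02 2.02662e+02 0.00000e+00 9.20000e-02]
    ['top'] [5.26625e+02 2.02690e+02 0.00000e+00 7.40000e-02]
    ['side'] [5.28943e+02 2.03672e+02 0.00000e+00 7.70000e-02]
shaker_c top [(0.73, [309.6, 189.4]), (0.69, [239.3, 189.4])]
shaker_c side [(0.88, [301.55, 257.0]), (0.26, [267.85, 299.75])]
    ['top', 'side'] [5.24085e+02 4.82900e+00 0.00000e+00 1.94000e-01]
    ['top'] [5.22409e+02 5.55600e+00 0.00000e+00 1.11000e-01]
    ['side'] [5.23691e+02 2.72000e-01 0.00000e+00 2.56000e-01]
```

View pics/ovc.png

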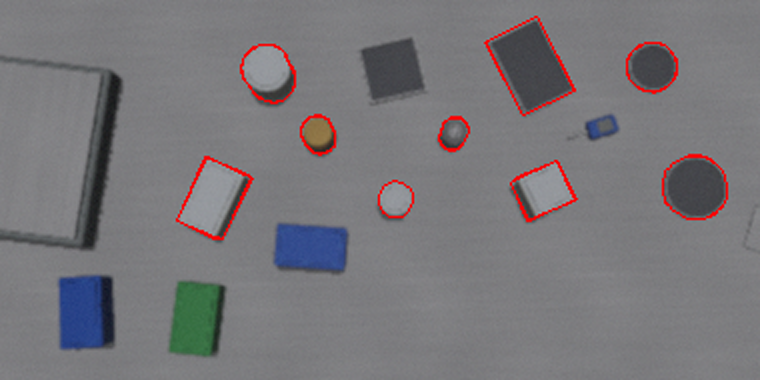

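View pics/ov_side.png

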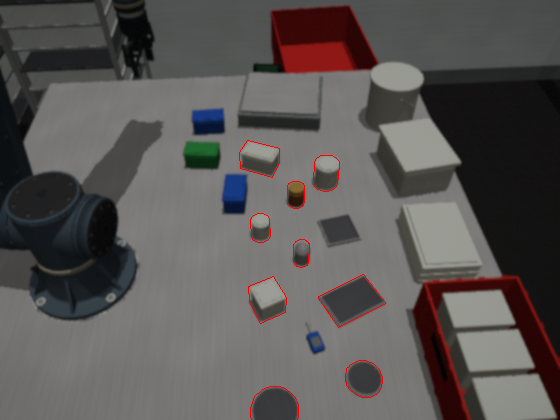

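Candidates for the oblong tub in the top picture are white (186,219), blue (122,276), blue (235,243), green (178,279) and the white storage boxes at (300,73) and (410,65). By the description, which asks for white, the right one is at (186,219). The others are round big (213,154), round small (277,219) and square (352,215). The jar is at (239,187) and the shaker at (307,187). I'll check this with a close crop and fit the square tray, which the net missed in the top view.

```bash
cat >> h.py <<'E'
def go(x,y,z,yaw):
    s=manip.get_state(); p=s["eef_pos"]; w=s["orientation"][2]
    d=np.array([x,y,z])-p; c,sn=np.cos(w),np.sin(w)
    tx=d[0]*c+d[1]*sn; ty=d[0]*sn-d[1]*c
    dy=(yaw-w+np.pi/2)%np.pi-np.pi/2
    print("from",p.round(1),"yaw",round(w,3),"q",s["qpos"].round(2),"| rows cm:",np.round([tx/10,ty/10,-d[2]/10],2),"turn",round(-dy,3), "t",round(s["clock"],2))
E
python3 - <<'E'
from h import *
c=camera("top");f=c["frame"]
g=f[130:180,255:300]; m0=(cv2.cvtColor(f,cv2.COLOR_BGR2GRAY)<85)
n,l,st,ce=cv2.connectedComponentsWithStats(m0.astype(np.uint8))
k=l[155,277]; print(st[k]); 
print("sq tray",np.round(fit("tray_square",[(c,l==k)]),3))
DIM["tray_square"]=("b",82,82,0,2); print("sq tray inner",np.round(fit("tray_square",[(c,l==k)]),3))
cv2.imwrite("pics/crop1.png",cv2.resize(f[140:300,100:300],None,fx=4,fy=3.7,interpolation=cv2.INTER_CUBIC)[:600])
go(437.5,354.7,120,2.686)
E
```

```text
[261 139  31  31 666]
sq tray [6.33705e+02 9.64950e+01 1.94000e-01 2.97000e-01]
sq tray inner [6.31771e+02 9.34410e+01 1.77400e+00 1.00000e-01]
from [131.8 508.1 231.3] yaw 2.888 q [ 1.32  0.24 -0.01  1.32 -0.    1.57] | rows cm: [-33.44  -7.18  11.13] turn 0.202 t 1.3
```

View pics/crop1.png

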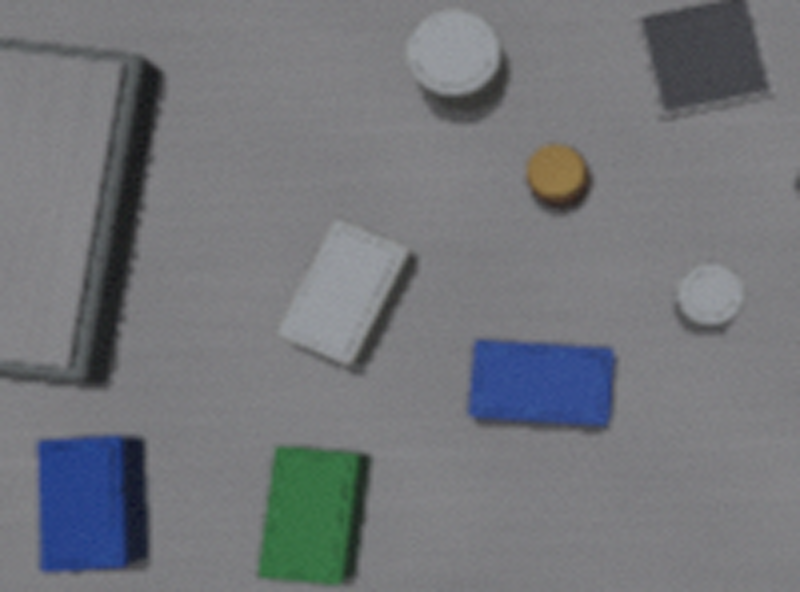

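The crop shows the white oblong tub at (345,293), with the blue and green look-alikes below it. The choice stands, so I'll move above it.

```bash
python3 -m crank '[-4,-1,1.3,0.1, -8,-1.7,2.6,0.2, -12.5,-2.7,4,0.2, -17,-3.6,5.5,0.2, -21,-4.5,7,0.2, -25,-5.4,8.4,0.2, -29,-6.3,9.7,0.2, -31.5,-6.8,10.5,0.2, -33.4,-7.2,11.1,0.2, -33.4,-7.2,11.1,0.2, -33.4,-7.2,11.1,0.2, -33.4,-7.2,11.1,0.2]' 8.54 40
python3 - <<'E'
from h import *
c=camera("wrist"); cv2.imwrite("pics/w1.png",c["frame"])
go(437.5,354.7,24,2.686)
E
```

```text
clock: 2.5
eef_pos: [436.4, 355.0, 120.6]
orientation: [3.141, -0.0, 2.688]
wrist_force: [-0.3, -0.4, 0.3]
gripper_width: 85.2
from [436.4 355.1 120.7] yaw 2.689 q [ 0.68  0.36 -0.13  1.08  0.    1.14] | rows cm: [-0.12  0.01  9.67] turn 0.003 t 2.55
```

View pics/w1.png

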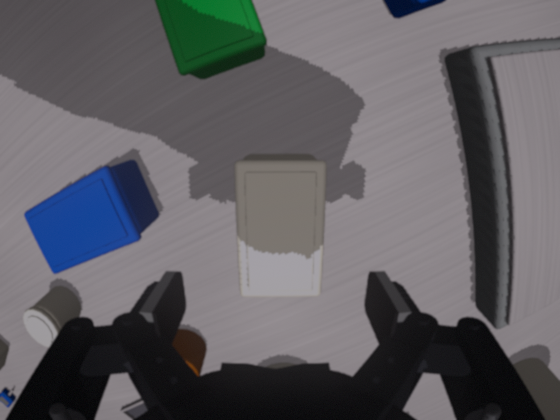

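The tub lies at (281,228), square to the jaws and between the fingers. I'll descend and grip.

```bash
python3 -m crank '[-0.1,0,2,0, -0.1,0,4,0, -0.1,0,6,0, -0.1,0,8,0, -0.1,0,9.2,0, -0.1,0,9.6,0, -0.1,0,9.6,0]' 8.54 40
python3 -m crank '[0,0,0,0,0,0,0,0,0,0,0,0,0,0,0,0,0,0,0,0,0,0,0,0,0,0,0,0,0,0,0,0]' 4 40
python3 - <<'E'
from h import *
go(437.5,354.7,160,2.686)
E
```

```text
clock: 3.25
eef_pos: [437.6, 354.4, 24.3]
orientation: [-3.141, -0.0, 2.688]
wrist_force: [-0.6, -0.0, -0.1]
gripper_width: 85.4
clock: 4.05
eef_pos: [438.8, 355.1, 25.6]
orientation: [3.139, 0.001, 2.688]
wrist_force: [0.1, 1.7, 7.1]
gripper_width: 59.7
from [438.8 355.1  25.6] yaw 2.688 q [ 0.68  0.45 -0.27  0.86  0.    1.13] | rows cm: [  0.1   -0.09 -13.44] turn 0.002 t 4.05
```

```bash
python3 -m crank '[0,0,-0.5,0, 0,0,-1.5,0, 0,0,-4,0, 0,0,-8,0, 0,0,-11,0, 0,0,-13,0, 0,0,-13,0, 0,0,-13,0]' 4 40
python3 - <<'E'
from h import *
c=camera("wrist"); cv2.imwrite("pics/w2.png",c["frame"])
go(629,-116,150,.43)
E
```

```text
clock: 4.85
eef_pos: [437.7, 353.9, 154.1]
orientation: [-3.141, 0.0, 2.688]
wrist_force: [0.5, -0.7, -3.7]
gripper_width: 59.4
from [437.4 353.6 153.3] yaw 2.688 q [ 0.68  0.34 -0.07  1.16 -0.    1.13] | rows cm: [-37.81 -33.8    0.33] turn -0.884 t 4.9
```

View pics/w2.png

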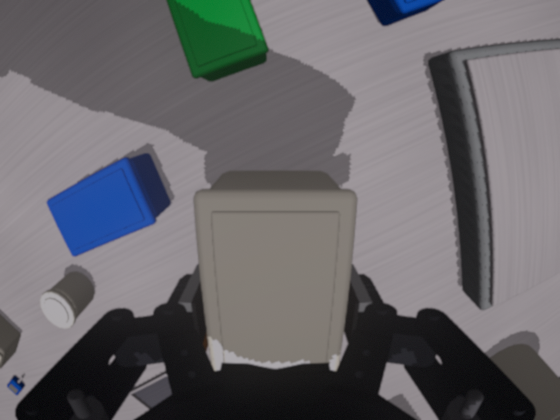

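The tub is held level, with its far lid edge at row 190. I'll measure its offset in the hand before carrying it.

```bash
cat >> h.py <<'E'
def wray(c,u,v,zt):
    K=np.array(c["intrinsics"]);T=np.array(c["tool_from_camera"])
    a=np.array([u-K[0,2],v-K[1,2]]);r=np.hypot(*a);th=r/K[0,0]
    d=np.r_[a/r*np.sin(th),np.cos(th)];d=T[:3,:3]@d
    return (T[:3,3]+d*(zt-T[2,3])/d[2])
E
python3 - <<'E'
from h import *
c=camera("wrist")
print(wray(c,199,191,-35),wray(c,354,191,-35))
E
```

```text
[ 52.01180874 -25.83265857 -35.        ] [ 52.09718524  27.59162083 -35.        ]
```

```bash
python3 -m crank '[-2,-1.8,0,-0.05, -4.5,-4,0,-0.12, -7.2,-6.4,0,-0.2, -10,-9,0,-0.3, -13,-11.6,0,-0.4, -16,-14.3,0,-0.5, -19,-17,0,-0.6, -22,-19.7,0,-0.68, -25,-22.3,0,-0.76, -28,-25,0,-0.82, -31,-27.7,0,-0.86, -34,-30.4,0,-0.88, -36.5,-32.6,0,-0.884, -37.6,-33.6,0,-0.884, -37.8,-33.8,0.2,-0.884, -37.8,-33.8,0.2,-0.884, -37.8,-33.8,0.2,-0.884, -37.8,-33.8,0.2,-0.884]' 4 40
python3 - <<'E'
from h import *
c=camera("wrist"); cv2.imwrite("pics/w3.png",c["frame"])
go(629,-116,27,.43)
E
```

```text
clock: 6.75
eef_pos: [629.1, -114.1, 152.4]
orientation: [3.141, -0.0, -2.71]
wrist_force: [0.6, 0.2, -3.3]
gripper_width: 59.5
from [ 629.3 -114.2  152.5] yaw -2.71 q [-0.18  0.47  0.13  1.23  0.   -0.61] | rows cm: [ 0.1  -0.15 12.55] turn 0.002 t 6.8
```

View pics/w3.png

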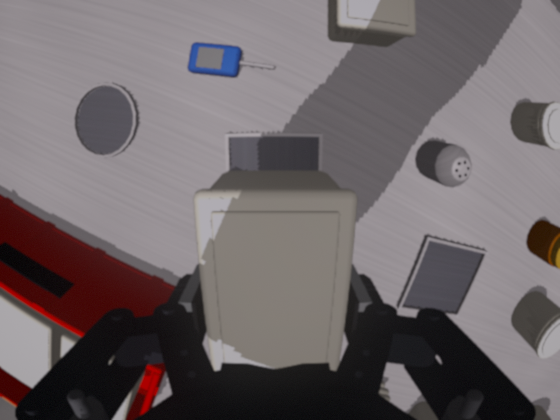

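```bash
python3 -m crank '[-0.1,-0.1,2,0, -0.1,-0.15,5,0, -0.1,-0.15,8,0, -0.1,-0.15,10,0, -0.1,-0.15,11.2,0, -0.1,-0.15,11.6,0, -0.1,-0.15,12.0,0, -0.1,-0.15,12.2,0, -0.1,-0.15,12.3,0,-0.1,-0.15,12.3,0]' 4 40
python3 - <<'E'
from h import *
c=camera("side"); cv2.imwrite("pics/s3.png",cv2.resize(c["frame"][230:400,240:460],None,fx=3,fy=3))
go(629,-116,27,.43)
E
```

```text
clock: 7.8
eef_pos: [631.4, -116.4, 29.9]
orientation: [-3.141, 0.001, -2.711]
wrist_force: [-0.1, 1.1, -2.9]
gripper_width: 59.6
from [ 631.3 -116.4   29.9] yaw -2.711 q [-0.18  0.56 -0.05  0.96 -0.   -0.61] | rows cm: [0.2  0.14 0.29] turn 0.0 t 7.85
```

View pics/s3.png

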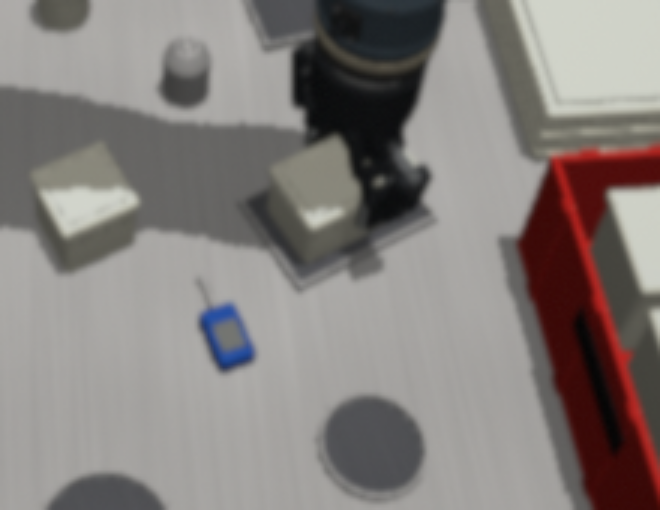

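The tub sits inside the oblong tray outline but still hangs slightly. I'll lower it the rest of the way.

```bash
python3 -m crank '[0.1,0.1,0.1,0, 0.1,0.1,0.2,0, 0.1,0.1,0.3,0, 0.1,0.1,0.35,0, 0.1,0.1,0.35,0]' 4 40
```

```text
clock: 8.35
eef_pos: [629.6, -115.8, 27.6]
orientation: [-3.141, 0.001, -2.711]
wrist_force: [-6.3, 0.4, 14.1]
gripper_width: 59.4
```

```bash
python3 -m crank '[0,0,-0.05,0, 0,0,-0.05,0, 0,0,-0.05,0, 0,0,-0.05,0, 0,0,-0.05,0, 0,0,-0.05,0]' 8.54 40
python3 -m crank '[0,0,-1,0, 0,0,-3,0, 0,0,-6,0, 0,0,-9,0, 0,0,-12,0, 0,0,-12,0,0,0,-12,0]' 8.54 40
python3 - <<'E'
from h import *
c=camera("wrist"); cv2.imwrite("pics/w4.png",c["frame"])
go(436,-120,140,.39)
E
```

```text
clock: 8.95
eef_pos: [629.7, -115.8, 26.2]
orientation: [3.142, -0.0, -2.711]
wrist_force: [0.3, 0.6, -0.6]
gripper_width: 85.3
clock: 9.65
eef_pos: [630.2, -115.9, 147.6]
orientation: [-3.14, 0.002, -2.711]
wrist_force: [-1.0, 0.8, -1.0]
gripper_width: 85.4
from [ 629.5 -115.8  146.4] yaw -2.711 q [-0.18  0.47  0.12  1.22 -0.   -0.61] | rows cm: [17.77  7.69  0.64] turn 0.04 t 9.7
```

View pics/w4.png

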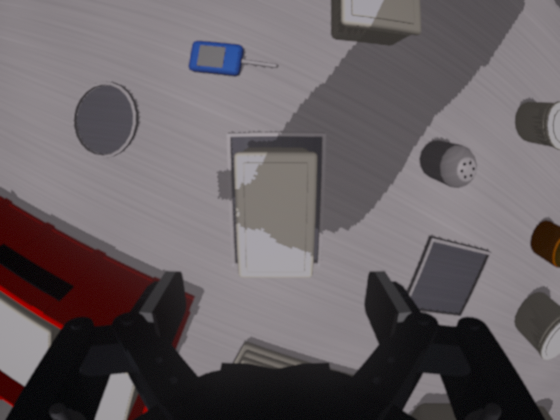

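The oblong tub stands aligned in its tray at (275,213). Next is the square tub.

```bash
python3 -m crank '[2.5,1,0.1,0.01, 6,2.6,0.2,0.02, 10,4.3,0.3,0.03, 14,6,0.5,0.04, 17,7.3,0.6,0.04, 17.7,7.65,0.6,0.04, 17.75,7.7,0.6,0.04, 17.75,7.7,0.6,0.04]' 8.54 40
python3 - <<'E'
from h import *
c=camera("wrist"); cv2.imwrite("pics/w5.png",c["frame"])
go(436,-120,26,.39)
E
```

```text
clock: 10.5
eef_pos: [437.3, -120.0, 140.3]
orientation: [-3.141, 0.001, -2.751]
wrist_force: [-0.1, 0.1, 0.5]
gripper_width: 85.4
from [ 437.5 -120.   140.2] yaw -2.751 q [-0.27  0.17 -0.35  1.05  0.   -0.66] | rows cm: [ 0.14  0.06 11.42] turn 0.0 t 10.55
```

View pics/w5.png

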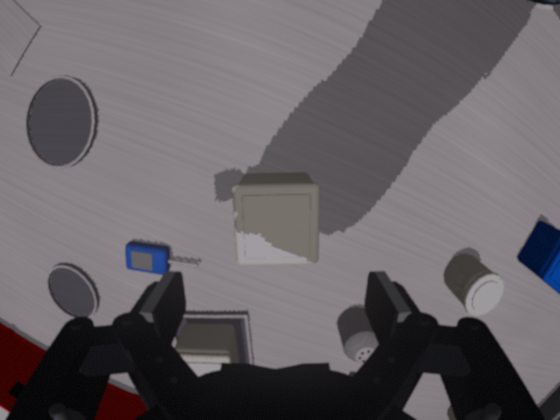

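Run:
```python
from h import *
c=camera("wrist")
for p in [(234,184),(319,184),(319,263),(238,263)]: print(wray(c,*p,76).round(1))
print("antenna",wray(c,200,262,138).round(1))
```

```text
[ 30.6 -27.5  76. ]
[30.8 31.  76. ]
[-29.2  33.7  76. ]
[-29.2 -26.8  76. ]
antenna [-59. -72. 138.]
```

```bash
python3 -m crank '[0.1,0.15,2,0, 0.1,0.15,5,0, 0.1,0.15,8,0, 0.1,0.15,10,0, 0.1,0.15,11,0, 0.1,0.15,11.4,0, 0.1,0.15,11.4,0]' 8.54 40
python3 -m crank '[0,0,0,0,0,0,0,0,0,0,0,0,0,0,0,0,0,0,0,0,0,0,0,0,0,0,0,0]' 4 40
python3 -m crank '[0,0,-0.5,0, 0,0,-1.5,0, 0,0,-4,0, 0,0,-8,0, 0,0,-11,0, 0,0,-13,0, 0,0,-13,0, 0,0,-13,0]' 4 40
python3 - <<'E'
from h import *
go(631,94.5,150,.185)
E
```

```text
clock: 11.3
eef_pos: [435.3, -118.9, 26.3]
orientation: [3.142, -0.0, -2.751]
wrist_force: [0.1, -0.8, 0.6]
gripper_width: 85.4
clock: 12.0
eef_pos: [435.6, -119.1, 27.4]
orientation: [-3.14, 0.002, -2.751]
wrist_force: [-0.5, -0.0, 6.1]
gripper_width: 61.8
clock: 12.8
eef_pos: [434.7, -118.9, 156.5]
orientation: [-3.141, 0.0, -2.751]
wrist_force: [-0.3, -0.2, -2.2]
gripper_width: 61.3
from [ 434.7 -118.9  156.5] yaw -2.751 q [-0.27  0.15 -0.32  1.1  -0.   -0.66] | rows cm: [-26.27  12.27   0.65] turn 0.205 t 12.8
```

```bash
python3 -m crank '[-2,1,0,0.02, -5,2.3,0,0.06, -8.5,4,0,0.1, -12.5,5.8,0,0.14, -16.5,7.7,0,0.18, -20.5,9.6,0,0.2, -23.5,11,0,0.205, -25.5,11.9,0,0.205, -26.2,12.25,0.2,0.205, -26.3,12.3,0.4,0.205, -26.3,12.3,0.4,0.205]' 4 40
python3 - <<'E'
from h import *
c=camera("wrist"); cv2.imwrite("pics/w6.png",c["frame"])
go(631,94.5,29,.185)
E
```

```text
clock: 13.9
eef_pos: [630.0, 94.3, 150.9]
orientation: [-3.141, -0.003, -2.957]
wrist_force: [0.7, 0.3, -2.9]
gripper_width: 61.6
from [630.1  94.  151.5] yaw -2.957 q [ 0.15  0.46  0.12  1.23 -0.   -0.04] | rows cm: [-0.1   0.03 12.25] turn -0.0 t 13.95
```

View pics/w6.png

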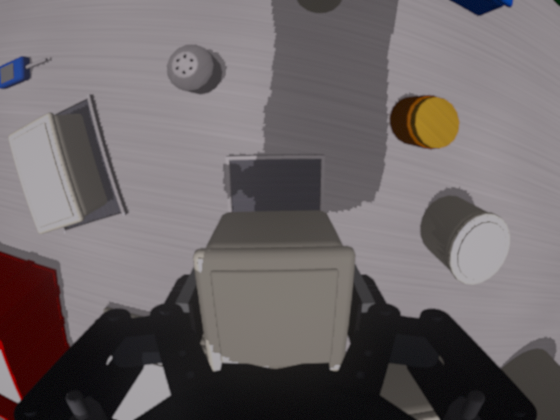

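The tray below, at (276,185), is lined up with the tub.

```bash
python3 -m crank '[-0.1,0,2,0, -0.1,0,5,0, -0.1,0,8,0, -0.1,0,10,0, -0.1,0,11,0, -0.1,0,11.5,0, -0.1,0,11.8,0, -0.1,0,12,0, -0.1,0,12.1,0,-0.1,0,12.1,0]' 4 40
python3 -m crank '[0,0,0.05,0, 0,0,0.1,0, 0,0,0.15,0, 0,0,0.15,0]' 4 40
```

```text
clock: 14.95
eef_pos: [632.5, 95.2, 31.9]
orientation: [-3.141, 0.001, -2.956]
wrist_force: [0.5, 0.0, -2.5]
gripper_width: 61.6
clock: 15.35
eef_pos: [632.1, 95.1, 29.7]
orientation: [-3.141, -0.0, -2.956]
wrist_force: [-0.4, -0.3, -1.5]
gripper_width: 61.4
```

```bash
python3 -m crank '[0,0,0.05,0, 0,0,0.1,0, 0,0,0.15,0, 0,0,0.15,0, 0,0,0.15,0]' 4 40
```

```text
clock: 15.85
eef_pos: [632.2, 95.2, 29.5]
orientation: [-3.141, 0.001, -2.956]
wrist_force: [-3.9, 0.4, 10.1]
gripper_width: 61.7
```

```bash
python3 -m crank '[0,0,0,0, 0,0,0,0, 0,0,0,0, 0,0,0,0, 0,0,0,0, 0,0,0,0]' 8.54 40
python3 -m crank '[0,0,-1,0, 0,0,-3,0, 0,0,-6,0, 0,0,-9,0, 0,0,-12,0, 0,0,-12,0,0,0,-12,0]' 8.54 40
python3 - <<'E'
from h import *
c=camera("wrist"); cv2.imwrite("pics/w7.png",c["frame"])
go(618.9,273.5,150,.185)
E
```

```text
clock: 16.45
eef_pos: [632.2, 95.1, 28.2]
orientation: [-3.141, -0.0, -2.956]
wrist_force: [-0.4, 0.7, -0.3]
gripper_width: 85.6
clock: 17.15
eef_pos: [632.7, 95.2, 149.6]
orientation: [-3.141, 0.002, -2.956]
wrist_force: [0.5, -0.6, 0.1]
gripper_width: 85.5
from [632.   95.1 148.4] yaw -2.956 q [ 0.15  0.47  0.12  1.22 -0.   -0.04] | rows cm: [-2.   17.78 -0.16] turn 0.0 t 17.2
```

View pics/w7.png

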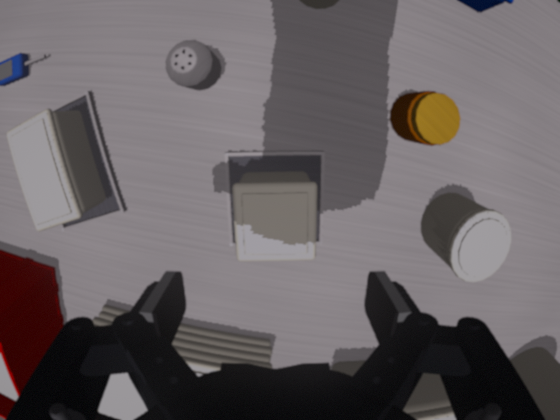

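The square tub is centred and lined up in its tray at (275,215). Next is the big tub.

```bash
python3 -m crank '[-0.3,2.5,0,0, -0.7,6,0,0, -1.1,10,-0.1,0, -1.6,14,-0.1,0, -1.9,17,-0.1,0, -2,17.7,-0.1,0, -2,17.8,-0.1,0, -2,17.8,-0.1,0]' 8.54 40
python3 - <<'E'
from h import *
c=camera("wrist"); cv2.imwrite("pics/w8.png",c["frame"])
go(618.9,273.5,35,.185)
E
```

```text
clock: 18.0
eef_pos: [618.8, 272.9, 148.5]
orientation: [-3.141, -0.001, -2.957]
wrist_force: [-1.1, -0.1, 0.1]
gripper_width: 85.6
from [619.  272.5 148.8] yaw -2.957 q [ 0.41  0.53  0.23  1.27 -0.    0.23] | rows cm: [-1.000e-02  1.000e-01  1.138e+01] turn -0.001 t 18.05
```

View pics/w8.png

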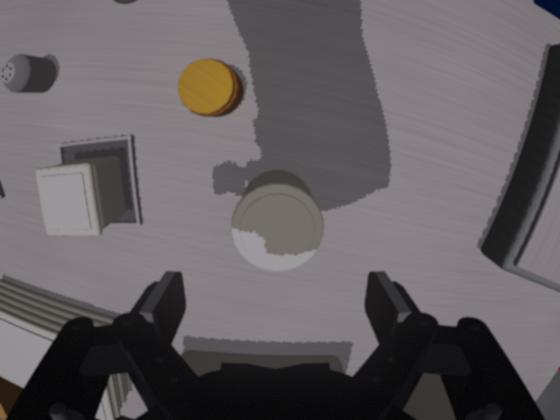

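Run:
```python
from h import *
c=camera("wrist")
for p in [(231,227),(324,227),(277.5,184),(277.5,271)]: print(wray(c,*p,74.6).round(1))
```

```text
[ -0.1 -30.6  74.6]
[-0.  35.6 74.6]
[31.   2.4 74.6]
[-34.9   2.6  74.6]
```

```bash
python3 -m crank '[-0.1,0.2,2,0, -0.15,0.2,5,0, -0.15,0.2,8,0, -0.15,0.2,10,0, -0.15,0.2,11.4,0, -0.15,0.2,11.8,0, -0.15,0.2,11.8,0]' 8.54 40
python3 -m crank '[0,0,0,0,0,0,0,0,0,0,0,0,0,0,0,0,0,0,0,0,0,0,0,0,0,0,0,0]' 4 40
python3 -m crank '[0,0,-0.5,0, 0,0,-1.5,0, 0,0,-4,0, 0,0,-8,0, 0,0,-11,0, 0,0,-13,0, 0,0,-13,0, 0,0,-13,0]' 4 40
python3 - <<'E'
from h import *
go(438,-353,160,.185)
E
```

```text
clock: 18.8
eef_pos: [620.4, 275.5, 31.3]
orientation: [-3.141, -0.0, -2.957]
wrist_force: [0.1, 0.5, 0.5]
gripper_width: 85.2
clock: 19.5
eef_pos: [621.2, 276.1, 32.9]
orientation: [-3.141, 0.003, -2.957]
wrist_force: [0.4, -1.7, 6.1]
gripper_width: 67.5
clock: 20.3
eef_pos: [620.0, 276.0, 161.1]
orientation: [3.142, 0.0, -2.956]
wrist_force: [-0.9, -0.7, -2.9]
gripper_width: 67.2
from [620.  276.  161.1] yaw -2.956 q [ 0.42  0.53  0.26  1.3  -0.    0.23] | rows cm: [ 29.48 -58.47   0.11] turn 0.0 t 20.3
```

```bash
python3 -m crank '[0.9,-1.8,0,0, 2.4,-4.8,0,0, 4.2,-8.4,0,0, 6.3,-12.5,0,0, 8.4,-16.7,0,0, 10.5,-20.9,0,0, 12.6,-25,0,0, 14.7,-29.2,0,0, 16.8,-33.4,0,0, 18.9,-37.5,0,0, 21,-41.7,0,0, 23.1,-45.9,0,0, 25.2,-50,0,0, 27.2,-54,0,0, 28.6,-56.7,0,0, 29.2,-58,0,0, 29.5,-58.4,0.1,0, 29.5,-58.5,0.1,0, 29.5,-58.5,0.1,0]' 4 40
python3 - <<'E'
from h import *
c=camera("wrist"); cv2.imwrite("pics/w9.png",c["frame"])
go(438,-353,36,.185)
E
```

```text
clock: 22.2
eef_pos: [438.1, -352.1, 159.9]
orientation: [3.141, -0.0, -2.955]
wrist_force: [0.1, 0.6, -2.9]
gripper_width: 67.4
from [ 438.3 -352.   160.1] yaw -2.955 q [-0.68  0.33 -0.06  1.17  0.   -0.86] | rows cm: [ 0.05 -0.09 12.41] turn 0.002 t 22.25
```

View pics/w9.png

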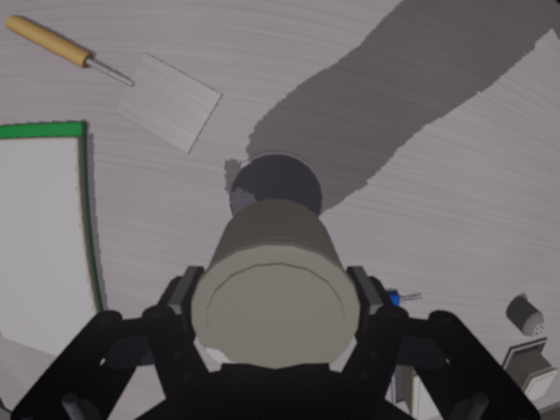

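The big tray at (276,190) is ahead of and under the tub, consistent with the other placings.

```bash
python3 -m crank '[0,-0.1,2,0, 0,-0.1,5,0, 0,-0.1,8,0, 0,-0.1,10,0, 0,-0.1,11,0, 0,-0.1,11.5,0, 0,-0.1,11.9,0, 0,-0.1,12.1,0, 0,-0.1,12.2,0,0,-0.1,12.2,0]' 4 40
python3 -m crank '[0,0,0.05,0, 0,0,0.1,0, 0,0,0.15,0, 0,0,0.2,0, 0,0,0.2,0]' 4 40
```

```text
clock: 23.25
eef_pos: [438.4, -354.5, 38.9]
orientation: [-3.141, 0.001, -2.956]
wrist_force: [0.6, -0.7, -3.3]
gripper_width: 67.1
clock: 23.75
eef_pos: [438.1, -354.3, 36.3]
orientation: [-3.142, -0.0, -2.956]
wrist_force: [-0.5, -0.6, -3.5]
gripper_width: 67.6
```

```bash
python3 -m crank '[0,0,0.05,0, 0,0,0.1,0, 0,0,0.1,0, 0,0,0.1,0]' 4 40
```

```text
clock: 24.15
eef_pos: [438.1, -354.3, 35.3]
orientation: [-3.142, -0.0, -2.956]
wrist_force: [-0.6, -0.2, -2.4]
gripper_width: 67.3
```

```bash
python3 -m crank '[0,0,0.05,0, 0,0,0.1,0, 0,0,0.15,0, 0,0,0.15,0]' 4 40
```

```text
clock: 24.55
eef_pos: [438.1, -354.4, 34.9]
orientation: [-3.141, 0.0, -2.956]
wrist_force: [-3.9, 2.2, 8.9]
gripper_width: 66.9
```

```bash
python3 -m crank '[0,0,0,0, 0,0,0,0, 0,0,0,0, 0,0,0,0, 0,0,0,0, 0,0,0,0]' 8.54 40
python3 -m crank '[0,0,-1,0, 0,0,-3,0, 0,0,-6,0, 0,0,-9,0, 0,0,-12,0, 0,0,-12,0,0,0,-12,0]' 8.54 40
python3 - <<'E'
from h import *
c=camera("wrist"); cv2.imwrite("pics/w10.png",c["frame"])
go(428.7,93.5,150,.185)
E
```

```text
clock: 25.15
eef_pos: [438.2, -354.3, 33.8]
orientation: [-3.141, -0.0, -2.956]
wrist_force: [-0.3, -0.2, 0.1]
gripper_width: 85.4
clock: 25.85
eef_pos: [438.5, -354.6, 155.0]
orientation: [-3.14, 0.001, -2.956]
wrist_force: [-0.3, 0.3, -1.0]
gripper_width: 85.7
from [ 438.  -354.2  154. ] yaw -2.956 q [-0.68  0.34 -0.07  1.16 -0.   -0.87] | rows cm: [-7.33 44.17  0.4 ] turn 0.0 t 25.9
```

View pics/w10.png

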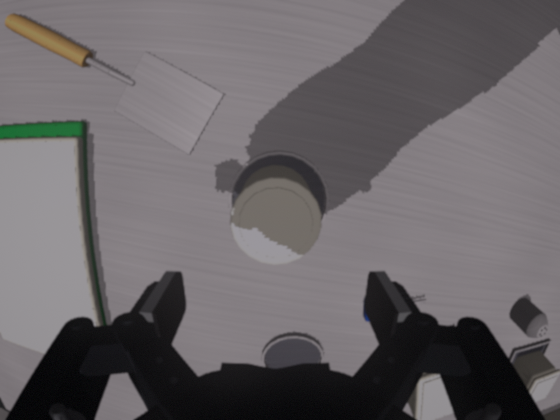

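The big tub stands in its tray at (277,215). Next is the small tub.

```bash
python3 -m crank '[-0.4,2.4,0,0, -1,6,0,0, -1.8,10.5,0,0, -2.5,15,0,0, -3.3,19.7,0,0, -4.1,24.4,0,0, -4.9,29.2,0,0, -5.6,34,0,0, -6.4,38.5,0.1,0, -7,42,0.2,0, -7.3,43.7,0.4,0, -7.3,44.2,0.4,0, -7.3,44.2,0.4,0, -7.3,44.2,0.4,0]' 8.54 40
python3 - <<'E'
from h import *
c=camera("wrist"); cv2.imwrite("pics/w11.png",c["frame"])
go(428.7,93.5,22,.185)
E
```

```text
clock: 27.3
eef_pos: [428.2, 92.8, 149.4]
orientation: [-3.141, -0.001, -2.957]
wrist_force: [0.5, 0.4, -0.7]
gripper_width: 85.5
from [428.4  92.7 149.6] yaw -2.957 q [ 0.21  0.14 -0.36  1.07 -0.    0.03] | rows cm: [-0.05  0.08 12.76] turn -0.001 t 27.35
```

View pics/w11.png

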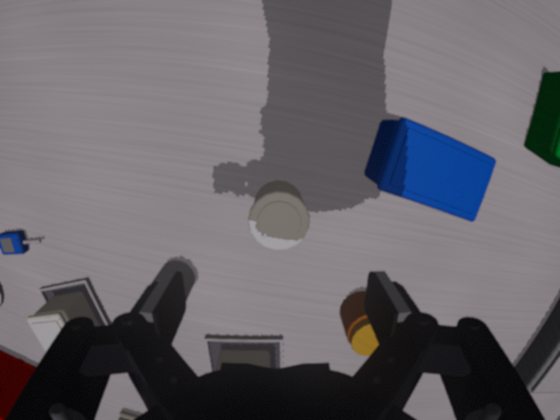

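Run:
```python
from h import *
c=camera("wrist")
for p in [(248,219),(310,219),(279,189),(279,250)]: print(wray(c,*p,91.5).round(1))
print("blue",wray(c,367,170,149).round(1),wray(c,385,120,91).round(1),wray(c,380,193,149).round(1))
```

```text
[  0.4 -19.7  91.5]
[ 0.4 27.3 91.5]
[23.6  3.6 91.5]
[-25.1   3.9  91.5]
blue [ 29.6  86.1 149. ] [76.9 81.3 91. ] [  7.7 100.8 149. ]
```

```bash
python3 -m crank '[-0.05,0.3,2,0, -0.05,0.3,5,0, -0.05,0.3,8,0, -0.05,0.3,10.5,0, -0.05,0.3,12,0, -0.05,0.3,12.6,0, -0.05,0.3,12.6,0]' 8.54 35
python3 -m crank '[0,0,0,0,0,0,0,0,0,0,0,0,0,0,0,0,0,0,0,0,0,0,0,0,0,0,0,0,0,0,0,0]' 3 35
python3 -m crank '[0,0,-0.5,0, 0,0,-1.5,0, 0,0,-4,0, 0,0,-8,0, 0,0,-11,0, 0,0,-13,0, 0,0,-13,0, 0,0,-13,0]' 3 35
python3 - <<'E'
from h import *
go(622.6,-300,150,.185)
E
```

```text
clock: 28.1
eef_pos: [428.1, 95.9, 23.4]
orientation: [-3.141, -0.001, -2.958]
wrist_force: [0.4, 0.5, -0.2]
gripper_width: 85.2
clock: 28.9
eef_pos: [429.1, 96.7, 24.8]
orientation: [-3.141, 0.002, -2.956]
wrist_force: [-0.3, -2.2, 6.6]
gripper_width: 47.0
clock: 29.7
eef_pos: [428.5, 96.7, 154.3]
orientation: [-3.142, 0.001, -2.956]
wrist_force: [-0.7, -0.3, -0.4]
gripper_width: 47.2
from [428.5  96.7 154.3] yaw -2.956 q [ 0.22  0.13 -0.35  1.09 -0.    0.04] | rows cm: [-11.77 -42.56   0.43] turn 0.0 t 29.7
```

```bash
python3 -m crank '[-0.7,-2.4,0,0, -1.7,-6,0,0, -2.9,-10.5,0,0, -4.1,-15,0,0, -5.4,-19.5,0,0, -6.7,-24.2,0,0, -8,-29,0,0, -9.3,-33.6,0,0, -10.5,-38,0,0, -11.3,-41,0.1,0, -11.7,-42.2,0.3,0, -11.8,-42.6,0.4,0, -11.8,-42.6,0.4,0, -11.8,-42.6,0.4,0]' 3 35
python3 - <<'E'
from h import *
c=camera("wrist"); cv2.imwrite("pics/w12.png",c["frame"])
go(622.6,-300,28,.185)
E
```

```text
clock: 31.1
eef_pos: [622.3, -299.0, 149.7]
orientation: [3.141, -0.001, -2.955]
wrist_force: [-0.6, 0.0, -0.4]
gripper_width: 47.0
from [ 622.5 -299.   150.1] yaw -2.955 q [-0.45  0.56  0.28  1.29  0.   -0.63] | rows cm: [ 1.000e-02 -1.000e-01  1.221e+01] turn 0.001 t 31.15
```

View pics/w12.png

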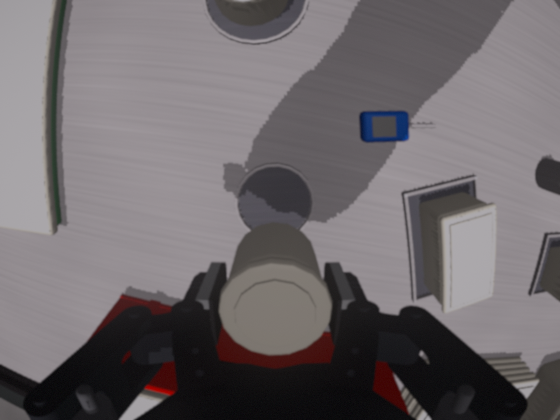

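Run:
```python
from h import *
c=camera("top")
cv2.imwrite("pics/t2.png",cv2.resize(c["frame"][20:240,330:500],None,fx=3,fy=2.7))
for z in (0,60,120): print(z,unproj(c,(360,110),z),unproj(c,(465,102),z))
```

```text
0 [ 763.86340296 -168.97182293] [ 780.79233367 -493.66785059]
60 [ 741.95322841 -155.53428201] [ 758.03471054 -463.97628923]
120 [ 720.04305385 -142.09674108] [ 735.27708741 -434.28472788]
```

View pics/t2.png

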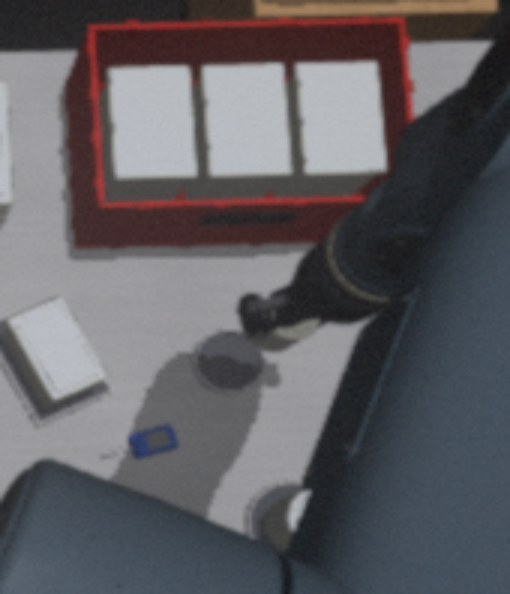

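The crate front is at x≈764 mm, about 140 mm clear of the gripper, so I'll lower the tub.

```bash
python3 -m crank '[0,-0.1,2,0, 0,-0.1,5,0, 0,-0.1,8,0, 0,-0.1,10,0, 0,-0.1,11,0, 0,-0.1,11.5,0, 0,-0.1,11.8,0, 0,-0.1,12,0, 0,-0.1,12.1,0,0,-0.1,12.1,0]' 3 35
python3 -m crank '[0,0,0.05,0, 0,0,0.1,0, 0,0,0.15,0, 0,0,0.15,0, 0,0,0.15,0]' 3 35
```

```text
clock: 32.2
eef_pos: [623.3, -301.5, 29.4]
orientation: [-3.141, 0.001, -2.956]
wrist_force: [0.4, 0.1, -1.4]
gripper_width: 47.3
clock: 32.7
eef_pos: [623.0, -301.4, 27.3]
orientation: [-3.142, -0.0, -2.956]
wrist_force: [0.4, -0.0, -1.0]
gripper_width: 47.3
```

```bash
python3 -m crank '[0,0,0.05,0, 0,0,0.1,0, 0,0,0.1,0, 0,0,0.1,0]' 3 35
```

```text
clock: 33.1
eef_pos: [623.1, -301.4, 26.9]
orientation: [-3.141, 0.0, -2.956]
wrist_force: [-1.0, 1.3, 6.1]
gripper_width: 47.0
```

Contact at 6 N. I'll release, retreat and back off for clear camera views.

```bash
python3 -m crank '[0,0,0,0, 0,0,0,0, 0,0,0,0, 0,0,0,0, 0,0,0,0, 0,0,0,0]' 8.54 35
python3 -m crank '[0,0,-1,0, 0,0,-3,0, 0,0,-6,0, 0,0,-9,0, 0,0,-12,0, 0,0,-14,0,0,0,-14,0]' 8.54 35
python3 - <<'E'
from h import *
c=camera("wrist"); cv2.imwrite("pics/w13.png",c["frame"])
go(300,-350,280,.185)
go(250,400,300,.185)
E
```

```text
clock: 33.7
eef_pos: [623.1, -301.4, 26.3]
orientation: [-3.142, -0.0, -2.956]
wrist_force: [0.8, 0.1, 0.4]
gripper_width: 85.5
clock: 34.4
eef_pos: [624.5, -302.1, 170.8]
orientation: [-3.138, 0.005, -2.956]
wrist_force: [0.3, -0.2, -0.3]
gripper_width: 85.5
from [ 623.9 -301.7  168.5] yaw -2.956 q [-0.45  0.55  0.32  1.33 -0.   -0.64] | rows cm: [ 32.72   1.22 -11.15] turn 0.0 t 34.45
from [ 623.9 -301.7  168.5] yaw -2.956 q [-0.45  0.55  0.32  1.33 -0.   -0.64] | rows cm: [ 23.82  75.85 -13.15] turn 0.0 t 34.45
```

View pics/w13.png

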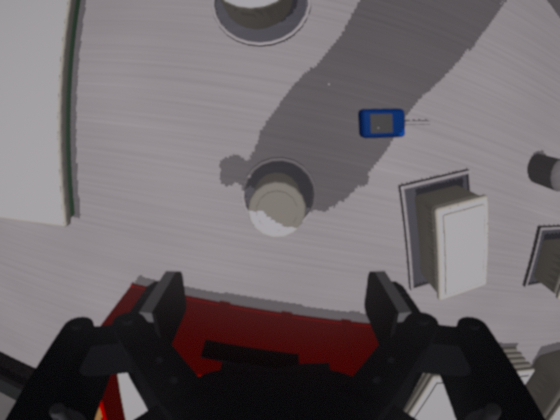

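The small tub is in its tray at (277,200). I'll move the arm to the left side for the final check.

```bash
python3 -m crank '[1,3,-3,0, 2,6,-6,0, 3.3,10,-9,0, 4.7,14.5,-12,0, 6,19,-13,0, 7.5,23.5,-13,0, 9,28,-13,0, 10.4,33,-13,0, 12,38,-13,0, 13.5,43,-13,0, 15,47.5,-13,0, 16.5,52,-13,0, 18,57,-13,0, 19.3,61.5,-13,0, 20.8,66,-13,0, 22,70,-13,0, 23,73,-13,0, 23.8,75.5,-13,0, 23.8,75.8,-13,0, 23.8,75.8,-13,0]' 8.54 35
cat > chk.py <<'E'
from h import *
ct=camera("top");cs=camera("side")
cv2.imwrite("pics/ft.png",cv2.resize(ct["frame"][120:310,160:470],None,fx=2.5,fy=2.5,interpolation=cv2.INTER_CUBIC)); cv2.imwrite("pics/fs.png",cs["frame"])
exp={"tub_big_c":(438,-353),"tub_small_c":(622.6,-300),"tub_square_c":(631,94.5),"tub_oblong_c":(629,-116),"jar_c":(528,202.7),"shaker_c":(524,4.8)}
for n in exp:
    for c,l in((ct,"top"),(cs,"side")):
        u=proj(c,np.array([[*exp[n],DIM[n][4]/2]]))[0]
        for d in nets.masks_of(c,n):
            b=d["box"]
            if np.hypot(b[0]+b[2]/2-u[0],b[1]+b[3]/2-u[1])<14:
                if "tub" in n:DIM[n]=DIM[n][:3]+(2,)+(DIM[n][4],)
                x=fit(n,[(c,d["mask"])]);print(n,l,np.round(x,2),"off",np.round(np.array(x[:2])-exp[n],1),"yaw mod90",round(x[2]%(np.pi/2),2));break
E
python3 chk.py
```

```text
clock: 36.45
eef_pos: [249.1, 399.8, 295.3]
orientation: [-3.14, -0.001, -2.955]
wrist_force: [0.3, -0.1, -0.2]
gripper_width: 85.4
tub_big_c top [ 4.3679e+02 -3.5717e+02  0.0000e+00  1.2000e-01] off [-1.2 -4.2] yaw mod90 0.0
tub_big_c side [ 4.3792e+02 -3.5554e+02  0.0000e+00  4.0000e-02] off [-0.1 -2.5] yaw mod90 0.0
tub_small_c top [ 6.2037e+02 -3.0397e+02  0.0000e+00  2.9000e-01] off [-2.2 -4. ] yaw mod90 0.0
tub_small_c side [ 6.2438e+02 -3.0055e+02  0.0000e+00  1.7000e-01] off [ 1.8 -0.5] yaw mod90 0.0
tub_square_c top [6.3259e+02 9.1930e+01 1.7600e+00 8.0000e-02] off [ 1.6 -2.6] yaw mod90 0.19
tub_square_c side [6.3443e+02 9.6880e+01 6.0000e-02 1.2000e-01] off [3.4 2.4] yaw mod90 0.06
tub_oblong_c top [ 6.2747e+02 -1.1768e+02  3.6600e+00  2.2000e-01] off [-1.5 -1.7] yaw mod90 0.52
tub_oblong_c side [ 6.2949e+02 -1.1451e+02  5.0000e-01  1.4000e-01] off [0.5 1.5] yaw mod90 0.5
jar_c top [5.2365e+02 2.0062e+02 0.0000e+00 2.5000e-01] off [-4.4 -2.1] yaw mod90 0.0
jar_c side [5.2888e+02 2.0547e+02 0.0000e+00 1.5000e-01] off [0.9 2.8] yaw mod90 0.0
shaker_c top [521.26   7.74   0.     0.88] off [-2.7  2.9] yaw mod90 0.0
shaker_c side [5.2346e+02 1.0500e+00 0.0000e+00 2.0000e-01] off [-0.5 -3.7] yaw mod90 0.0
```

View pics/ft.png

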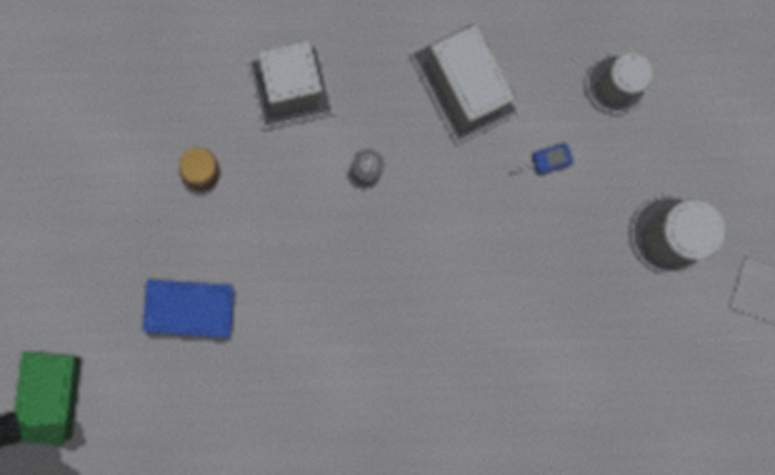

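View pics/fs.png

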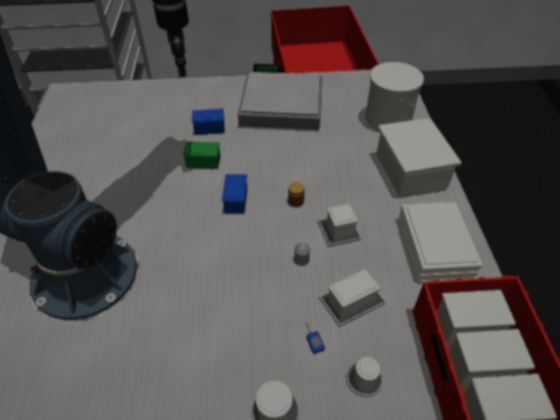

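All four tubs stand upright in the right trays, the jar and shaker are still in place, and the gripper is clear. I'm handing the job in.

```bash
python3 -c "
from bench import job
print(job.finish_job())"
```

```text
the job is handed in; nothing more can be done
None
```

I put the oblong, square, big and small tubs, in that order, each into its matching tray and handed the job in at about 37 s of the 106 s. The wrist force peaked at about 14 N in the readings as they touched down. I never touched the blue and green look-alikes, the jar or the shaker.

**Position:** In the last top and side pictures all four tubs stand upright, released and centred within about 4–5 mm of their trays. The jar and shaker are where they were, within measuring error.

**Yaw:** The fits were less clear here.
- **Oblong tub:** it reads about 0.07–0.09 rad off its tray, within the 0.25 limit.
- **Square tub:** the top view gives 0.19 rad, which matches its tray at about 0.185. The side view gave 0.06, but its fit is coarse, and the wrist close-up showed the tub lined up.

**Poor fits:** The shaker fitted badly in the last top picture (residual 0.88). The small and oblong tubs and the jar were loose there too (0.22–0.29). I relied on the side-view fits and the pictures themselves for those.

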